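# Sort guide-rail spacers by probing their bores

## Robot

A 6-joint arm with a two-finger parallel gripper is mounted at the origin on the work surface. World frame = base frame: x ahead of the robot, y to its left, z up, the work surface at z = 0. Lengths are in m, angles in degrees, forces in N, time in s.
With the tool pointing down it reaches from about 0.4 to 0.825 m from the base axis. Payload 7 kg.
Tool frame: the origin (TCP) lies between the finger pads; the fingertips stand 19 mm ahead of it and the grasp point (between the pads) is the TCP; x points along the fingers, y is the direction in which the jaws open and shut, and the axes are right-handed (so a half turn about x gives the same grasp; the last joint's range is limited). The gripper opens to 88 mm and grips with 3 to 60 N. Pads are 19 mm wide; open, the fingers measure 130 mm over their backs; the gripper's body (78 mm by 193 mm) begins 47 mm behind the grasp point.
Start: joints at [81.71, 20.546, 0.682, 0, -70.136, -16.507], TCP at [0.283, 0.613, 0.246] pointing down, gripper open.
Joint ranges: [-176.03, 176.03], [-82.01, 121.73], [-58.28, 71.71], [-173.87, 95.51], [-174.79, -0.11], [-173.66, 173.66]. Speed limits (degrees/s): [136.94, 136.94, 172.46, 180, 180, 180].

## Interface

Orientations are given as [roll, pitch, yaw] about the fixed x, y, z axes, in that order (R = Rz(yaw) Ry(pitch) Rx(roll)).
In Python, from plant import * gives the robot as it stands.
- The arm moves only by the tool step_arm, never from a script. Its argument "steps" is a list of rows, each a list of 2 entries, a list of its own where there are three numbers: the shift along the tool's x, y, z in units of 0.02 m (1.0 is 0.02 m), then the turn about the tool's x in units of 6 degrees (1.0 is 6 degrees). A call has 1 to 20 rows; each row shifts and turns the commanded pose from where the row before left it, along the tool's axes as they then stand; what a row does not reach is not made up. A row lasts 1/12 s, in which the tool goes at most 41.7 mm and 7.16 degrees, less where a joint would pass 70% of its speed; a pose out of reach is approached as far as the arm can. A call with a number of a shift or a turn outside -1 to 1 is refused whole. A call with a gripper value outside its range is refused whole. "fingers" is the closure, from 0 (fully open) to 1 (shut), set as the call begins (left out, the last holds). The fingers move at their own pace and stop on an object; "grip_force" is the grip in N (left out, the last holds). Time passes only in rows, so rows that do not move let the fingers close. It gives the time, the measured TCP pose, the force and the opening at its end, in the units of the state.
- get_state(): the state, without advancing time (a new reading comes with each control period).
- capture(name): name is "scene" or "top" or "wrist"; returns the picture (420x560x3 uint8, blue, green, red); there is no depth.
- camera_model(name): a dict with "intrinsics" (3x3 intrinsics, pixels), "rvec" (rotation vector, rad) and "tvec" (3), from world to camera coordinates, as OpenCV has them. Camera axes: x right, y down, z forward; pixel columns grow to the right and rows downward; lengths in m; the calibration is good to about 2 mm. A picture is of the moment at which its call begins: read the wrist's pose just before it. camera_model takes no time and is no camera call; for the wrist camera it gives the pose at the moment of the call.
- close_job(): hands the job in, once; it reports no verdict.
The state is a dict: "time_s": time; "joints": joint angles; "qd": joint speeds; "joint_torque": joint torques, N m; "tcp_pos": TCP position; "eef_rot": TCP orientation; "contact_force": force on the tool from outside, world axes, zero at the start; "moment": the same for the moment, N m; "gripper_width": finger opening in m.
Only numpy, scipy, OpenCV 4.12 (cv2) and the standard library are available. Lean on these libraries where they do the work, as an engineer would, in place of code of your own. Each camera call takes 0.05 s, during which the arm holds its last target.

## Task

Three look-alike blue spacers for the packing conveyor's guide rail stand in a row on the parts board, and only those bored right through will take the long bolts. Working along the row from the end nearest the pin's stand, try each spacer's bore with the probe pin, as deep as it will go, then put the pin fully back in its stand. Set every spacer whose bore turns out to be blind upright in the green tray without dropping it; leave the through-bored ones standing in their places, and knock nothing over or out of place.

Things in the scene. Friction and masses are not known exactly. Their poses are not given: they have to be found in the camera images.
- left_spacer (a point): Blue plastic spacer at the left (+y) end of the row: upright pillar, 50 mm diameter, 80 mm high, 0.18 kg. Bore 22 mm diameter, open on top: right through, or blind with a flat floor 50 mm below the top. This point stays with the board: where the spacer's centre (on its axis, 40 mm below its top) is while it stands in its place, 50 mm above the table, to 2 mm. y along the row, x across, z up.
- mid_spacer (a point): Blue plastic spacer at the middle of the row: upright pillar, 50 mm diameter, 80 mm high, 0.18 kg. Bore 22 mm diameter, open on top: right through, or blind with a flat floor 50 mm below the top. This point stays with the board: where the spacer's centre (on its axis, 40 mm below its top) is while it stands in its place, 50 mm above the table, to 2 mm. y along the row, x across, z up.
- right_spacer (a point): Blue plastic spacer at the right (-y) end of the row: upright pillar, 50 mm diameter, 80 mm high, 0.18 kg. Bore 22 mm diameter, open on top: right through, or blind with a flat floor 50 mm below the top. This point stays with the board: where the spacer's centre (on its axis, 40 mm below its top) is while it stands in its place, 50 mm above the table, to 2 mm. y along the row, x across, z up.
- board: Blue parts board, fixed: slab 90 x 300 mm, 20 mm thick, with three round recesses 54 mm diameter, 10 mm deep, 95 mm apart along its y axis, a spacer standing in each. Origin: centre of its underside, on the table, under the middle spacer.
- pin_handle (a point): Probe pin, 150 mm long, 0.12 kg, upright in its stand: round orange handle 24 mm diameter, 66 mm long; flange 32 mm diameter under it; below that a steel pin 12 mm diameter, 75 mm long, with tapered tip. This point: middle of the handle, on the axis, 42 mm above the flange's underside, 117 mm above the tip. z: the pin's axis, up.
- pin_tip (a point): Lower end of the probe pin, on its axis, 117 mm below the middle of the handle. z: the pin's axis, up.
- stand_mouth (a point): Stand of the probe pin, left or right of the board: fixed aluminium post 68 mm diameter, 84 mm high, foot 100 mm diameter, with an upright hole 20 mm diameter, 78 mm deep. This point: centre of the hole's mouth, on the post's top. With the pin fully home its flange rests on the post and its tip is 75 mm below this point.
- tray_floor (a point): Empty green tray, fixed, on the other side of the board from the stand: 220 mm (its x) by 180 mm (its y) outside, walls 5 mm thick, rim 47 mm above the table. This point: centre of its inner floor, 5 mm above the table.
- tape_roll: Bystander: red ring-shaped roll of bag-sealing tape, 100 mm across, 18 mm high, lying flat. Origin at the centre of its underside.
- bolt_tub: Bystander: small open steel tub of bolts, 84 mm across, 55 mm high. Origin at the centre of its underside.
- spanner: Bystander: steel spanner, 190 mm long, lying flat. Origin at the centre of its underside.
- scraper: Bystander: dough scraper lying flat: yellow blade 80 x 130 mm, white round handle, 22 mm high. Origin at the centre of its underside, where handle and blade meet.
- spray_bottle: Bystander: white and blue spray bottle, 76 mm across, 205 mm high. Origin at the centre of its underside.
- label_roll: Bystander: white roll of labels, 90 mm across, 60 mm high, standing on end. Origin at the centre of its underside.
Mind the look-alikes: they are no part of the job. What is shaped like the part that bears pin_handle but white is not meant.

How it is judged (in metres and radians):
On the way, in this order (a step that is already met when the one before it is completed fails the run):
1. the spacer at the end of the row nearest the pin's stand is probed (((world y of stand_mouth above 0 m and (horizontal distance between pin_tip and left_spacer below 0.014 m and ((horizontal distance between pin_tip and blind_centre below 0.012 m and z of pin_tip in the frame of blind_centre below -0.004 m) or (horizontal distance between pin_tip and through_a_centre below 0.012 m and z of pin_tip in the frame of through_a_centre below -0.018 m) or (horizontal distance between pin_tip and through_b_centre below 0.012 m and z of pin_tip in the frame of through_b_centre below -0.018 m)))) or (world y of stand_mouth below 0 m and (horizontal distance between pin_tip and right_spacer below 0.014 m and ((horizontal distance between pin_tip and blind_centre below 0.012 m and z of pin_tip in the frame of blind_centre below -0.004 m) or (horizontal distance between pin_tip and through_a_centre below 0.012 m and z of pin_tip in the frame of through_a_centre below -0.018 m) or (horizontal distance between pin_tip and through_b_centre below 0.012 m and z of pin_tip in the frame of through_b_centre below -0.018 m)))))), for 0.1 s.
2. the middle spacer is probed (horizontal distance between pin_tip and mid_spacer below 0.014 m and ((horizontal distance between pin_tip and blind_centre below 0.012 m and z of pin_tip in the frame of blind_centre below -0.004 m) or (horizontal distance between pin_tip and through_a_centre below 0.012 m and z of pin_tip in the frame of through_a_centre below -0.018 m) or (horizontal distance between pin_tip and through_b_centre below 0.012 m and z of pin_tip in the frame of through_b_centre below -0.018 m))), for 0.1 s.
3. the spacer at the far end of the row is probed (((world y of stand_mouth above 0 m and (horizontal distance between pin_tip and right_spacer below 0.014 m and ((horizontal distance between pin_tip and blind_centre below 0.012 m and z of pin_tip in the frame of blind_centre below -0.004 m) or (horizontal distance between pin_tip and through_a_centre below 0.012 m and z of pin_tip in the frame of through_a_centre below -0.018 m) or (horizontal distance between pin_tip and through_b_centre below 0.012 m and z of pin_tip in the frame of through_b_centre below -0.018 m)))) or (world y of stand_mouth below 0 m and (horizontal distance between pin_tip and left_spacer below 0.014 m and ((horizontal distance between pin_tip and blind_centre below 0.012 m and z of pin_tip in the frame of blind_centre below -0.004 m) or (horizontal distance between pin_tip and through_a_centre below 0.012 m and z of pin_tip in the frame of through_a_centre below -0.018 m) or (horizontal distance between pin_tip and through_b_centre below 0.012 m and z of pin_tip in the frame of through_b_centre below -0.018 m)))))), for 0.1 s.
At the end, for the whole second after the job is handed in: The blind spacer stands upright (within 7 degrees) on the floor of the green tray; both through-bored spacers stand upright in their own places (centre within 12 mm of the start); the pin is upright and fully home in its stand (flange within 6 mm of the post's top) (x of blind_centre in the frame of tray_floor between -0.082 and 0.082 m and y of blind_centre in the frame of tray_floor between -0.062 and 0.062 m and z of blind_centre in the frame of tray_floor between 0.034 and 0.046 m and angle between each of blind_centre, through_a_centre, through_b_centre's own z axis and vertical below 0.12 rad and distance of each of through_a_centre, through_b_centre from where it was at the start of the episode below 0.012 m and horizontal distance between pin_tip and stand_mouth below 0.012 m and z of pin_tip in the frame of stand_mouth below -0.069 m and angle between pin_tip's own z axis and vertical below 0.15 rad); the robot touches nothing.
It fails at once if a spacer is dropped (falls faster than 0.7 m/s with no finger on it) ((linear speed of blind above 0.7 m/s and contact force between the fingers and blind below 0.05 N) or (linear speed of through_a above 0.7 m/s and contact force between the fingers and through_a below 0.05 N) or (linear speed of through_b above 0.7 m/s and contact force between the fingers and through_b below 0.05 N)).
It fails at once if a spacer is knocked over (leans more than 35 degrees) (angle between any of blind_centre, through_a_centre, through_b_centre's own z axis and vertical above 0.6 rad).
It fails at once if a through-bored spacer leaves its place (moves more than 30 mm) (distance of any of through_a_centre, through_b_centre from where it was at the start of the episode above 0.03 m).
It fails at once if a bystander is pushed more than 25 mm (distance of any of tape_roll, bolt_tub, spanner, scraper, spray_bottle, label_roll from where it was at the start of the episode above 0.025 m).
It also fails if it takes over 72 s, if anything falls off the work surface, if the arm or the gripper's body presses on something with over 40 N, if the wrist force passes 120 N, or if a joint passes its speed limit or range.

## Working session

There is one attempt and no reset: what is moved stays moved. The work goes in short steps, Python scripts to look and compute and a tool call to move; the robot and the scene stay as the last step left them, time stands still between calls to the robot, and variables do not carry over. Pictures are saved under pics/ and viewed, and the job is handed in when it is done.

Besides the shell and the picture viewer there is one more tool, called after "Emit:" by a JSON object that holds its "api" and its "payload". step_arm: Moves the arm, as the interface text tells. Its arguments: {"type":"object","properties":{"steps":{"type":"array","items":{"type":"array"}},"fingers":{"type":"number"},"grip_force":{"type":"number"}},"required":["steps"]}

```bash
ls; mkdir -p pics; python3 - <<'E'
from plant import *
import cv2
s=get_state();print(s)
for n in("scene","top","wrist"):
    cv2.imwrite(f"pics/{n}0.png",capture(n)); m=camera_model(n);print(n,m)
E
```

```text
pics
{'time_s': 0.0, 'joints': array([ 8.17089929e+01,  2.05930862e+01,  6.33512954e-01, -1.97649400e-02,
       -7.01363502e+01, -1.65056926e+01]), 'qd': array([-0.04142076,  0.05461092, -0.04327323,  0.00604781,  0.0058098 ,
       -0.02670482]), 'joint_torque': array([ 1.38869789e-03, -5.82719314e+01,  2.93048644e+01,  6.99741885e+00,
        6.85591658e-03, -1.58814692e-04]), 'tcp_pos': array([0.28293909, 0.6123293 , 0.24460317]), 'eef_rot': array([  95.54489402,   89.90229303, -109.25853704]), 'contact_force': array([0.14190627, 0.80582771, 0.56142937]), 'moment': array([-0.01465171,  0.01297052, -0.04189677]), 'gripper_width': 0.08753204896951475}
scene {'intrinsics': array([[505.42963892,   0.        , 273.25274508],
       [  0.        , 505.42963892, 210.96715544],
       [  0.        ,   0.        ,   1.        ]]), 'rvec': array([ 0.91081182,  2.3242503 , -1.22799591]), 'tvec': array([ 0.4187295 , -0.15182579,  2.15953994])}
top {'intrinsics': array([[390.62992168,   0.        , 287.39365809],
       [  0.        , 390.62992168, 212.96631009],
       [  0.        ,   0.        ,   1.        ]]), 'rvec': array([ 2.14975179, -2.11533713,  0.21570912]), 'tvec': array([-0.02860579,  0.6037516 ,  1.31479007])}
wrist {'intrinsics': array([[295.77453271,   0.        , 281.71812703],
       [  0.        , 295.77453271, 207.32797909],
       [  0.        ,   0.        ,   1.        ]]), 'rvec': array([-1.5979739 ,  2.4980558 ,  0.35754985]), 'tvec': array([ 0.67330377, -0.03490265,  0.39123495])}
```

View pics/scene0.png

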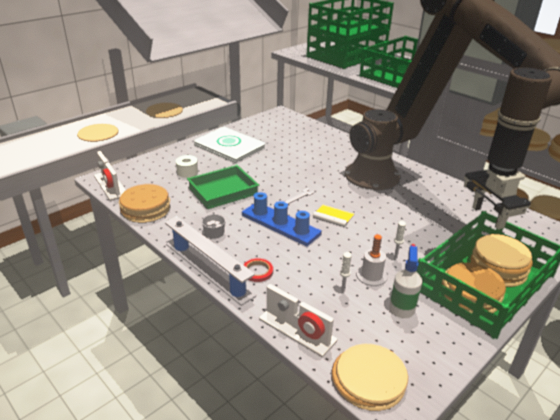

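View pics/top0.png

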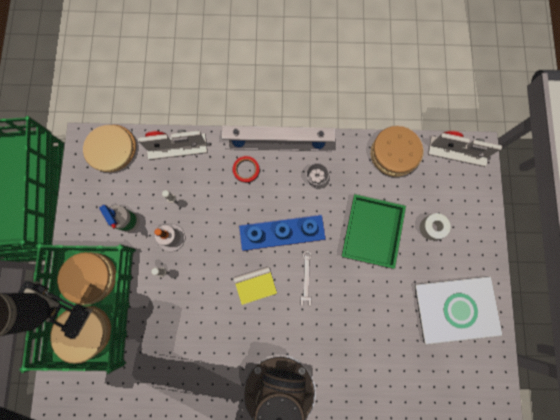

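View pics/wrist0.png

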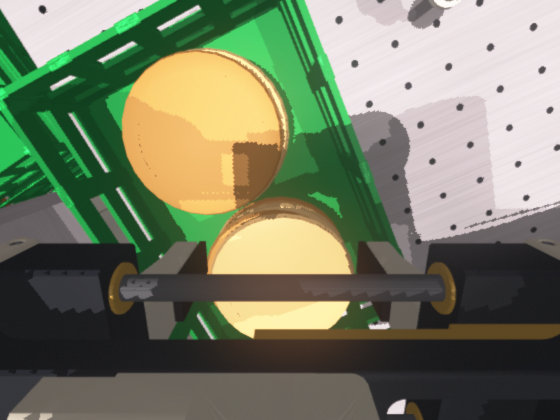

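```bash
cat > h.py <<'E'
import numpy as np,cv2
from plant import *
def ray(m,uv):
    R,_=cv2.Rodrigues(m["rvec"]);t=np.array(m["tvec"]).ravel()
    d=R.T@(np.linalg.inv(m["intrinsics"])@np.array([uv[0],uv[1],1.]));return -R.T@t,d
def onz(m,uv,z):
    c,d=ray(m,uv);return c+d*(z-c[2])/d[2]
def proj(m,P):
    return cv2.projectPoints(np.array(P,float).reshape(-1,3),m["rvec"],m["tvec"],m["intrinsics"],None)[0].reshape(-1,2)
def blobs(mask,amin=15):
    n,l,s,c=cv2.connectedComponentsWithStats(mask.astype(np.uint8))
    return [(s[i,:5].tolist(),c[i].round(1).tolist()) for i in range(1,n) if s[i,4]>=amin]
E
python3 - <<'E'
from h import *
m=camera_model("top");im=cv2.imread("pics/top0.png")
print("cam",ray(m,(0,0))[0])
hsv=cv2.cvtColor(im,cv2.COLOR_BGR2HSV);H,S,V=[hsv[...,i] for i in range(3)]
print("blue",[b for b in blobs((H>100)&(H<125)&(S>130)&(V>60))])
print("orange",[b for b in blobs((H>3)&(H<14)&(S>150)&(V>80),5) if 130<b[1][0]<200])
print("green",blobs((H>55)&(H<80)&(S>130),200))
cv2.imwrite("pics/topA.png",cv2.resize(im[180:290,95:235],None,fx=5,fy=5,interpolation=cv2.INTER_CUBIC))
cv2.imwrite("pics/topB.png",cv2.resize(im[190:275,230:410],None,fx=4.4,fy=4.4,interpolation=cv2.INTER_CUBIC))
s=cv2.imread("pics/scene0.png")
cv2.imwrite("pics/sceneA.png",cv2.resize(s[170:320,180:440],None,fx=3,fy=3,interpolation=cv2.INTER_CUBIC))
E
```

```text
cam [0.35273793 0.00283984 1.40341551]
blue [([235, 141, 9, 6, 30], [238.9, 143.0]), ([317, 143, 7, 5, 20], [320.4, 144.6]), ([100, 206, 15, 19, 156], [107.6, 214.3]), ([240, 216, 85, 34, 1950], [281.6, 232.3])]
orange [([155, 229, 7, 7, 36], [158.0, 231.8]), ([162, 232, 6, 6, 10], [165.4, 235.4])]
green [([0, 117, 134, 256, 10049], [47.4, 233.4]), ([343, 196, 62, 72, 3224], [373.5, 231.2])]
```

View pics/topA.png

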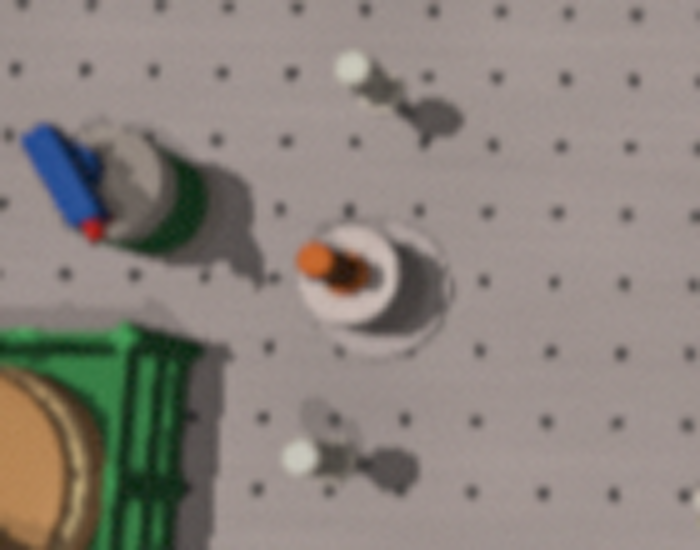

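View pics/topB.png

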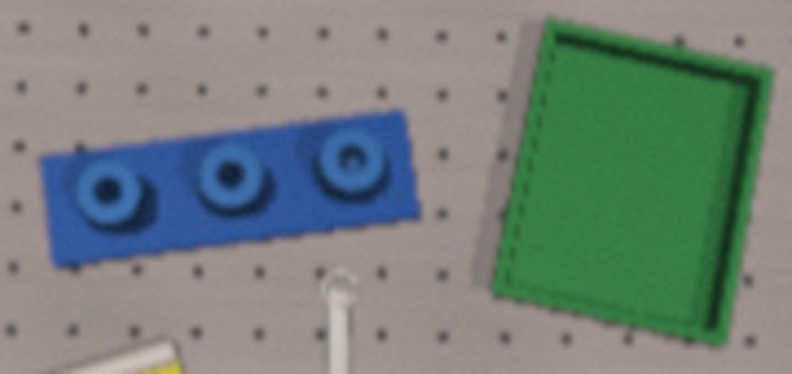

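View pics/sceneA.png

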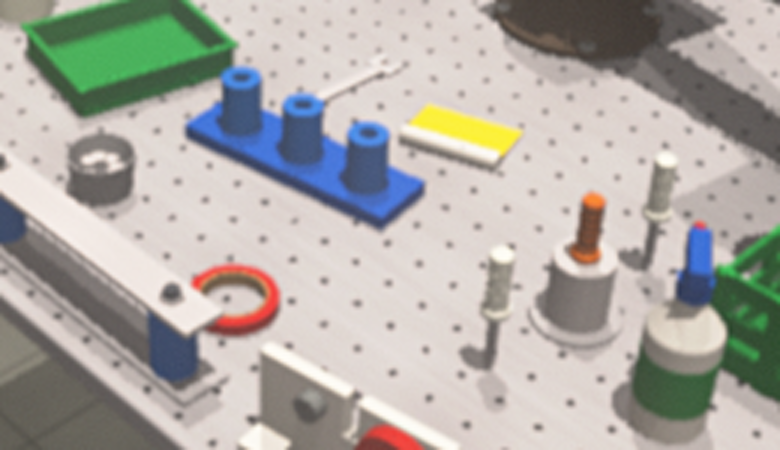

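```bash
python3 - <<'E'
from h import *
m=camera_model("top")
A=lambda x,y:(x/5+95-.4,y/5+180-.4)
B=lambda x,y:(x/4.4+230-.4,y/4.4+190-.4)
p=lambda n,uv,z:print(n,onz(m,uv,z).round(4))
p("handle top",(158,231.8),.159)
p("post top",A(351,274),.084)
for n,c in(("L",(110,192)),("M",(231,175)),("R",(352,160))): p(n,B(*c),.09)
for c in((40,156),(402,109),(420,216),(54,267)): p("board corner",B(*c),.02)
for c in((548,17),(774,71),(723,346),(492,292)): p("tray rim",B(*c),.047)
for z in(.12,.15,.18): p("decoy1",A(351,68),z);p("decoy2",A(300,457),z)
p("bottle body top",A(125,190),.14); p("bottle red",A(92,230),.2);p("bottle blue",A(40,135),.2)
for c in((0,330),(130,335),(195,345)):p("crate corner",A(*c),.1)
# decoy tops by triangulation with scene
ms=camera_model("scene")
for n,a,b in(("d1",A(351,68),(500/3+180-.3,255/3+170-.3)),("d2",A(300,457),(665/3+180-.3,160/3+170-.3)),("pin",(158,231.8),(594/3+180-.3,199/3+170-.3)),("red",A(92,230),(700/3+180,226/3+170)),
 ):
    c1,d1=ray(m,a);c2,d2=ray(ms,b)
    x=np.linalg.lstsq(np.c_[d1,-d2],c2-c1,rcond=None)[0];print(n,(c1+d1*x[0]).round(3),(c2+d2*x[1]).round(3))
E
```

```text
handle top [0.5164 0.395  0.159 ]
post top [0.5178 0.3951 0.084 ]
L [0.5261 0.0916 0.09  ]
M [ 0.5408 -0.0012  0.09  ]
R [ 0.5542 -0.0945  0.09  ]
board corner [0.5638 0.154  0.02  ]
board corner [ 0.6079 -0.1406  0.02  ]
board corner [ 0.52   -0.1551  0.02  ]
board corner [0.4739 0.1394 0.02  ]
tray rim [ 0.6811 -0.2568  0.047 ]
tray rim [ 0.6396 -0.4398  0.047 ]
tray rim [ 0.4179 -0.3903  0.047 ]
tray rim [ 0.4574 -0.2087  0.047 ]
decoy1 [0.6523 0.3943 0.12  ]
decoy2 [0.3937 0.4086 0.12  ]
decoy1 [0.6453 0.3852 0.15  ]
decoy2 [0.3928 0.3992 0.15  ]
decoy1 [0.6383 0.376  0.18  ]
decoy2 [0.3918 0.3897 0.18  ]
bottle body top [0.5633 0.5287 0.14  ]
bottle red [0.5279 0.5217 0.2   ]
bottle blue [0.5871 0.5595 0.2   ]
crate corner [0.4746 0.6188 0.1   ]
crate corner [0.4726 0.5331 0.1   ]
crate corner [0.4667 0.4897 0.1   ]
d1 [0.646 0.386 0.148] [0.647 0.385 0.148]
d2 [0.393 0.4   0.148] [0.393 0.4   0.148]
pin [0.517 0.396 0.156] [0.515 0.398 0.157]
red [0.528 0.522 0.199] [0.527 0.524 0.2  ]
```

Emit:
{"api": "step_arm", "payload": {"steps": [[[0, 0, 0], 1], [[0, 0, 0], 1], [[0, 0, 0], 1], [[0, 0, 0], 1], [[0, 0, 0], 1], [[0, 0, 0], 1], [[0, 0, 0], 1], [[0, 0, 0], 1], [[0, 0, 0], 1], [[0, 0, 0], 0.43]], "fingers": 0}}

```text
time_s: 0.98
tcp_pos: [0.283, 0.6126, 0.2452]
eef_rot: [148.1, 90.0, -113.6]
contact_force: [1.0, 0.4, 0.1]
gripper_width: 0.0874
```

```bash
cat >> h.py <<'E'
from scipy.spatial.transform import Rotation as Ro
def rel(target,tz=None):
    s=get_state();R=Ro.from_euler('xyz',s['eef_rot'],degrees=True).as_matrix()
    d=np.array(target)-s['tcp_pos'];print("t",round(s['time_s'],2),"tcp",s['tcp_pos'].round(4),"w",round(s['gripper_width'],4),"F",np.round(s['contact_force'],1),"M",np.round(s['moment'],2))
    ang=np.degrees(np.arctan2(R[1,1],R[0,1]));print("jaw dir",ang.round(2),"tilt",np.degrees(np.arccos(-R[2,0])).round(2),"q",s['joints'].round(1))
    print("move units",(R.T@d/.02).round(3))
E
python3 -c "
from h import *
rel([.517,.396,.246])"
```

```text
t 0.98 tcp [0.283  0.6126 0.2452] w 0.0874 F [1.  0.4 0.1] M [0.03 0.01 0.  ]
jaw dir -171.72 tilt 0.04 q [ 81.7  20.6   0.7  -0.  -70.1 -73.4]
move units [ -0.038 -10.019 -12.399]
```

Emit:
{"api": "step_arm", "payload": {"steps": [[[0, -0.77, -0.95], 0], [[0, -0.77, -0.95], 0], [[0, -0.77, -0.95], 0], [[0, -0.77, -0.95], 0], [[0, -0.77, -0.95], 0], [[0, -0.77, -0.95], 0], [[0, -0.77, -0.95], 0], [[0, -0.77, -0.95], 0], [[0, -0.77, -0.95], 0], [[0, -0.77, -0.95], 0], [[0, -0.77, -0.95], 0], [[0, -0.77, -0.95], 0], [[0, -0.77, -0.95], 0], [[0, 0, 0], 0], [[0, 0, 0], 0]]}}

```text
time_s: 2.23
tcp_pos: [0.5188, 0.3974, 0.2451]
eef_rot: [125.8, 90.0, -135.7]
contact_force: [-1.1, 0.6, -0.2]
gripper_width: 0.0875
```

```bash
python3 -c "
from h import *
rel([.517,.396,.246])
m=camera_model('wrist');cv2.imwrite('pics/w1.png',capture('wrist'))
print(proj(m,[[.517,.396,.159],[.5178,.395,.084]]))
rel([.517,.396,.246])"
```

```text
t 2.23 tcp [0.5188 0.3974 0.2451] w 0.0875 F [-1.1  0.6 -0.2] M [ 0.04 -0.05  0.02]
jaw dir -171.51 tilt 0.05 q [ 54.5  18.6  -2.2  -0.  -69.2 -46. ]
move units [-0.046  0.098 -0.057]
[[283.67309327 218.99397965]
 [282.52666082 195.1425136 ]]
t 2.28 tcp [0.5182 0.3981 0.2452] w 0.0874 F [0.8 0.7 0.1] M [ 0.13 -0.01  0.03]
jaw dir -171.45 tilt 0.04 q [ 54.6  18.6  -2.2  -0.  -69.2 -46. ]
move units [-0.041  0.076 -0.094]
```

View pics/w1.png

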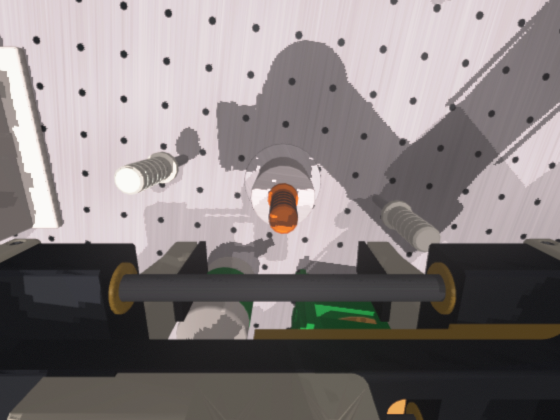

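Emit:
{"api": "step_arm", "payload": {"steps": [[[0.85, 0.04, -0.04], 0], [[0.85, 0.04, -0.04], 0], [[0.85, 0, 0], 0], [[0.85, 0, 0], 0], [[0.85, 0, 0], 0], [[0.85, 0, 0], 0], [[0.85, 0, 0], 0], [[0, 0, 0], 0], [[0, 0, 0], 0], [[0, 0, 0], 0]]}}

```text
time_s: 3.12
tcp_pos: [0.5168, 0.3976, 0.1276]
eef_rot: [-65.3, 89.9, 33.4]
contact_force: [0.1, -0.1, 0.2]
gripper_width: 0.0876
```

Emit:
{"api": "step_arm", "payload": {"steps": [[[0, 0, 0], 0], [[0, 0, 0], 0], [[0, 0, 0], 0], [[0, 0, 0], 0], [[0, 0, 0], 0], [[0, 0, 0], 0], [[0, 0, 0], 0], [[0, 0, 0], 0], [[0, 0, 0], 0], [[0, 0, 0], 0]], "fingers": 1, "grip_force": 40}}

```text
time_s: 3.95
tcp_pos: [0.5168, 0.3967, 0.1265]
eef_rot: [-160.8, 90.0, -62.2]
contact_force: [0.5, -0.4, 0.2]
gripper_width: 0.0266
```

```bash
python3 -c "
from h import *
m=camera_model('wrist');cv2.imwrite('pics/w2.png',capture('wrist'))
rel([.517,.396,.246])"
```

```text
t 4.0 tcp [0.5169 0.3968 0.1266] w 0.0233 F [-0.3  0.7 -0.8] M [ 0.13 -0.22 -0.07]
jaw dir -171.37 tilt 0.02 q [ 54.6  23.7 -11.    0.  -55.3 -46. ]
move units [-5.968e+00  1.000e-03 -4.100e-02]
```

View pics/w2.png

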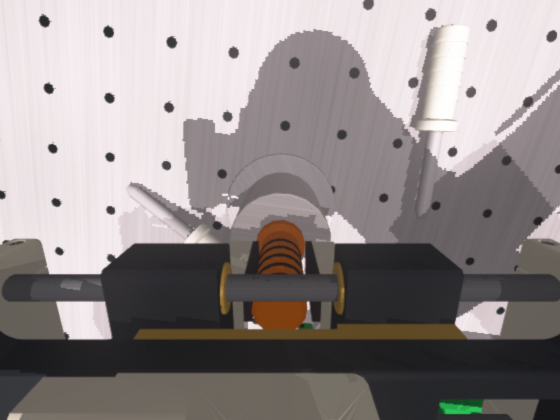

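```bash
python3 -c "
from h import *
a=capture('scene');b=capture('top')
cv2.imwrite('pics/s3.png',cv2.resize(a[170:320,240:440],None,fx=4,fy=4))
cv2.imwrite('pics/t3.png',cv2.resize(b[180:290,95:235],None,fx=5,fy=5))"
```

```text
(no output)
```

View pics/s3.png

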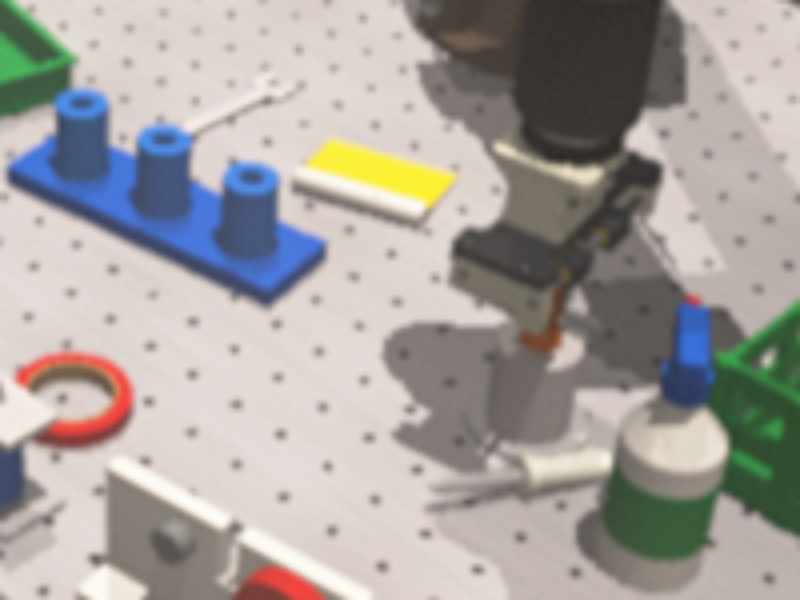

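View pics/t3.png

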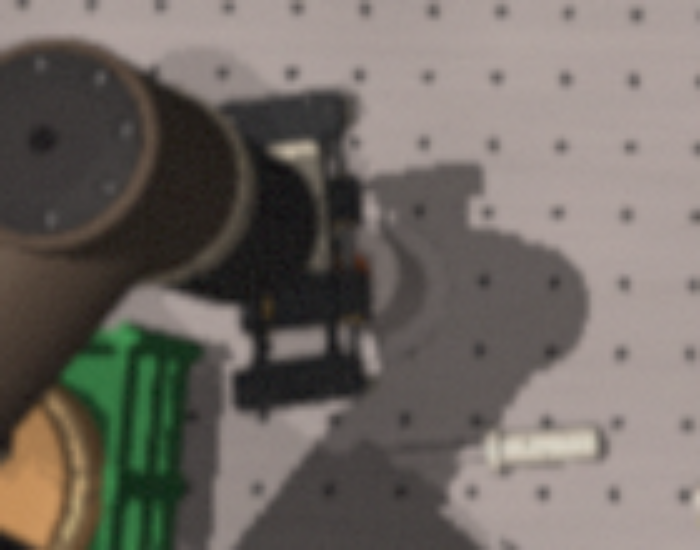

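Emit:
{"api": "step_arm", "payload": {"steps": [[[-0.3, 0, 0], 0], [[-0.5, 0, 0], 0], [[-0.5, 0, 0], 0], [[-0.5, 0, 0], 0], [[-0.5, 0, 0], 0], [[-0.5, 0, 0], 0], [[-0.5, 0, 0], 0], [[-0.5, 0, 0], 0], [[-0.5, 0, 0], 0], [[-0.5, 0, 0], 0], [[-0.4, 0, 0], 0], [[0, 0, 0], 0], [[0, 0, 0], 0]]}}

```text
time_s: 5.18
tcp_pos: [0.5168, 0.3969, 0.231]
eef_rot: [-34.6, 90.0, 64.0]
contact_force: [0.3, 0.7, -1.4]
gripper_width: 0.0231
```

```bash
python3 -c "
from h import *
rel([.526,.0916,.230])
m=camera_model('wrist');cv2.imwrite('pics/w4.png',capture('wrist'))
a=capture('scene')
cv2.imwrite('pics/s4.png',cv2.resize(a[120:320,240:440],None,fx=3,fy=3))
"
```

```text
t 5.18 tcp [0.5168 0.3969 0.231 ] w 0.0231 F [ 0.3  0.7 -1.4] M [ 0.06 -0.03  0.01]
jaw dir -171.38 tilt 0.05 q [ 54.6  18.9  -3.7  -0.  -67.4 -46. ]
move units [  0.037   1.832 -15.16 ]
```

View pics/w4.png

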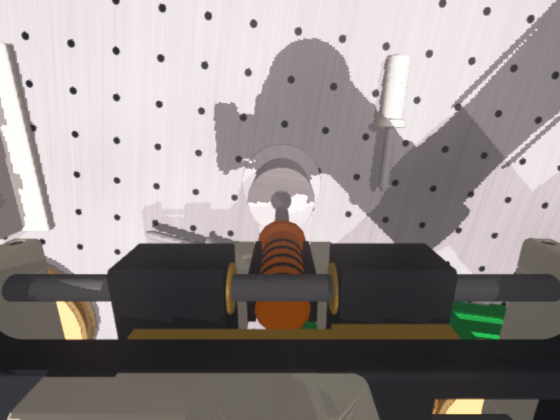

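View pics/s4.png

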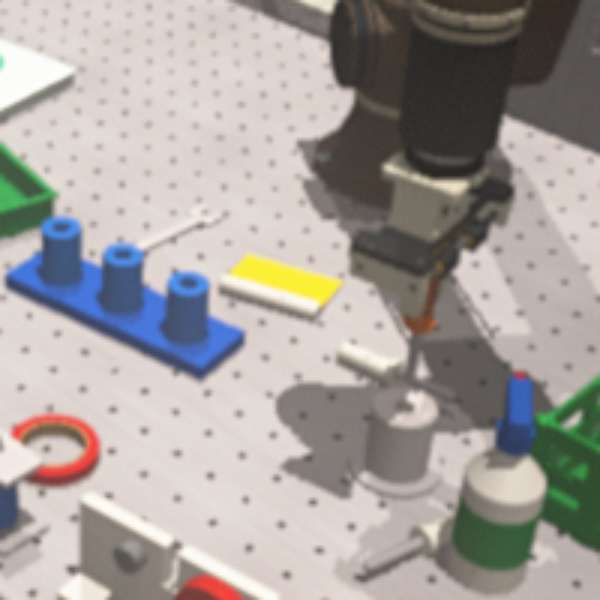

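Emit:
{"api": "step_arm", "payload": {"steps": [[[0, 0.11, -0.5], 0], [[0, 0.11, -0.9], 0], [[0, 0.11, -0.95], 0], [[0, 0.11, -0.95], 0], [[0, 0.11, -0.95], 0], [[0, 0.11, -0.95], 0], [[0, 0.11, -0.95], 0], [[0, 0.11, -0.95], 0], [[0, 0.11, -0.95], 0], [[0, 0.11, -0.95], 0], [[0, 0.11, -0.95], 0], [[0, 0.11, -0.95], 0], [[0, 0.11, -0.95], 0], [[0, 0.11, -0.95], 0], [[0, 0.11, -0.95], 0], [[0, 0.11, -0.9], 0], [[0, 0, -0.5], 0], [[0, 0, 0], 0], [[0, 0, 0], 0]]}}

```text
time_s: 6.87
tcp_pos: [0.5275, 0.0911, 0.2307]
eef_rot: [-65.1, 90.0, 33.5]
contact_force: [-0.8, 0.6, -0.9]
gripper_width: 0.0231
```

```bash
python3 -c "
from h import *
rel([.526,.0916,.230])
m=camera_model('wrist');im=capture('wrist');cv2.imwrite('pics/w5.png',im)
s=get_state();R=Ro.from_euler('xyz',s['eef_rot'],degrees=True).as_matrix()
print(proj(m,[s['tcp_pos']+R@[.117,0,0],[.526,.0916,.09]]), 'cam',ray(m,(0,0))[0])
"
```

```text
t 6.87 tcp [0.5275 0.0911 0.2307] w 0.0231 F [-0.8  0.6 -0.9] M [ 0.06 -0.07 -0.04]
jaw dir -171.47 tilt 0.03 q [ 30.8   8.  -18.2  -0.  -63.8 -22.3]
move units [0.036 0.068 0.038]
[[281.21819745 209.85116805]
 [282.79753278 203.01679212]] cam [0.53862113 0.0148997  0.37006938]
```

View pics/w5.png

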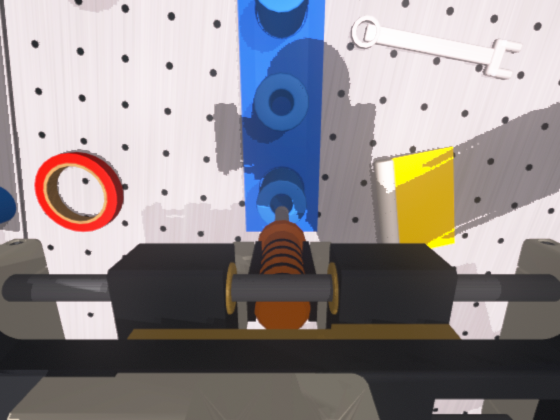

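```bash
python3 -c "
from h import *
m=camera_model('wrist')
print(onz(m,(281.5,101),.09),onz(m,(282,203),.09))
im=cv2.imread('pics/w5.png');cv2.imwrite('pics/w5z.png',cv2.resize(im[0:240,220:350],None,fx=3,fy=2.5,interpolation=cv2.INTER_CUBIC))
"
```

```text
[ 0.54139016 -0.00105411  0.09      ] [0.52678788 0.09227446 0.09      ]
```

View pics/w5z.png

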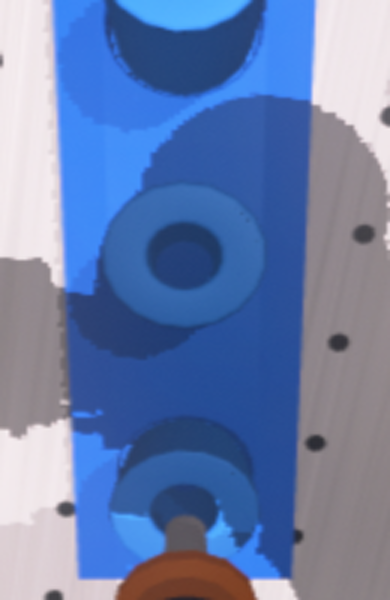

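Emit:
{"api": "step_arm", "payload": {"steps": [[[0.3, 0, 0.05], 0], [[0.5, 0, 0], 0], [[0.5, 0, 0], 0], [[0.5, 0, 0], 0], [[0.5, 0, 0], 0], [[0.5, 0, 0], 0], [[0.4, 0, 0], 0], [[0.2, 0, 0], 0], [[0, 0, 0], 0], [[0, 0, 0], 0]]}}

```text
time_s: 7.75
tcp_pos: [0.5274, 0.0928, 0.1625]
eef_rot: [151.1, 90.0, -110.3]
contact_force: [0.2, 0.3, -0.9]
gripper_width: 0.0234
```

Emit:
{"api": "step_arm", "payload": {"steps": [[[0.1, 0, 0], 0], [[0.1, 0, 0], 0], [[0.1, 0, 0], 0], [[0, 0, 0], 0], [[0, 0, 0], 0]]}}

```text
time_s: 8.17
tcp_pos: [0.5272, 0.0928, 0.1566]
eef_rot: [116.8, 90.0, -144.6]
contact_force: [0.3, -0.1, -1.5]
gripper_width: 0.0235
```

Emit:
{"api": "step_arm", "payload": {"steps": [[[0.15, 0, 0], 0], [[0.15, 0, 0], 0], [[0, 0, 0], 0], [[0, 0, 0], 0]]}}

```text
time_s: 8.5
tcp_pos: [0.527, 0.0927, 0.1503]
eef_rot: [112.1, 90.0, -149.2]
contact_force: [0.6, 0.8, -1.7]
gripper_width: 0.0232
```

Emit:
{"api": "step_arm", "payload": {"steps": [[[0.2, 0, 0], 0], [[0.2, 0, 0], 0], [[0.2, 0, 0], 0], [[0.1, 0, 0], 0], [[0.05, 0, 0], 0], [[0, 0, 0], 0], [[0, 0, 0], 0], [[0, 0, 0], 0]]}}

```text
time_s: 9.17
tcp_pos: [0.5273, 0.0929, 0.1357]
eef_rot: [-94.3, 90.0, 4.4]
contact_force: [-0.6, 0.1, -2.0]
gripper_width: 0.0235
```

```bash
python3 -c "
from h import *
rel([.527,.093,.230])
im=capture('wrist');cv2.imwrite('pics/w6.png',im)
"
```

```text
t 9.17 tcp [0.5273 0.0929 0.1357] w 0.0235 F [-0.6  0.1 -2. ] M [ 0.07 -0.06 -0.08]
jaw dir -171.37 tilt 0.01 q [ 31.   13.2 -25.4   0.  -51.3 -22.4]
move units [-4.716  0.014  0.007]
```

View pics/w6.png

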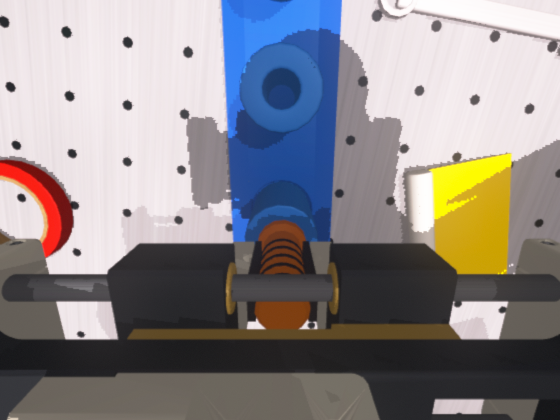

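Emit:
{"api": "step_arm", "payload": {"steps": [[[-0.4, 0, 0], 0], [[-0.8, 0, 0], 0], [[-0.8, 0, 0], 0], [[-0.8, 0, 0], 0], [[-0.8, 0, 0], 0], [[-0.8, 0, 0], 0], [[-0.3, 0, 0], 0], [[0, 0, 0], 0], [[0, 0, -0.4], 0], [[0, 0, -0.8], 0], [[0, 0, -0.9], 0], [[0, 0, -0.9], 0], [[0, 0, -0.9], 0], [[0, 0, -0.6], 0], [[0, 0, -0.25], 0], [[0, 0, 0], 0], [[0, 0, 0], 0], [[0, 0, 0], 0]]}}

```text
time_s: 10.72
tcp_pos: [0.5414, -0.0006, 0.2294]
eef_rot: [65.9, 90.0, 164.5]
contact_force: [1.0, -0.2, -1.5]
gripper_width: 0.0234
```

```bash
python3 -c "
from h import *
rel([.5413,-.001,.160])
im=capture('wrist');cv2.imwrite('pics/w7.png',im)
"
```

```text
t 10.72 tcp [ 0.5414 -0.0006  0.2294] w 0.0234 F [ 1.  -0.2 -1.5] M [ 0.08 -0.02 -0.  ]
jaw dir -171.36 tilt 0.01 q [ 20.7   8.7 -17.6  -0.  -63.8 -12. ]
move units [ 3.468  0.006 -0.02 ]
```

View pics/w7.png

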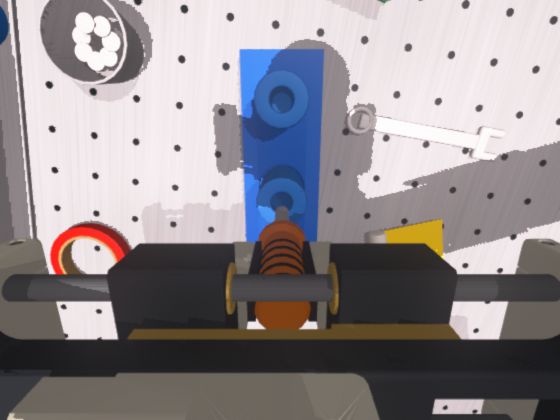

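Emit:
{"api": "step_arm", "payload": {"steps": [[[0.3, 0, 0], 0], [[0.5, 0, 0], 0], [[0.5, 0, 0], 0], [[0.5, 0, 0], 0], [[0.5, 0, 0], 0], [[0.5, 0, 0], 0], [[0.4, 0, 0], 0], [[0.2, 0, 0], 0], [[0, 0, 0], 0], [[0, 0, 0], 0]]}}

```text
time_s: 11.6
tcp_pos: [0.5416, -0.0011, 0.1615]
eef_rot: [144.3, 90.0, -117.1]
contact_force: [0.4, 0.3, -0.8]
gripper_width: 0.0234
```

Emit:
{"api": "step_arm", "payload": {"steps": [[[0.1, 0, 0], 0], [[0.1, 0, 0], 0], [[0.1, 0, 0], 0], [[0, 0, 0], 0], [[0, 0, 0], 0]]}}

```text
time_s: 12.02
tcp_pos: [0.5414, -0.0011, 0.1556]
eef_rot: [-160.3, 90.0, -61.7]
contact_force: [-0.2, 0.4, -1.7]
gripper_width: 0.0234
```

Emit:
{"api": "step_arm", "payload": {"steps": [[[0.1, 0, 0], 0], [[0, 0, 0], 0], [[0, 0, 0], 0]]}}

```text
time_s: 12.27
tcp_pos: [0.5414, -0.0011, 0.1535]
eef_rot: [95.6, 90.0, -165.8]
contact_force: [-0.2, 0.4, -1.9]
gripper_width: 0.0232
```

```bash
python3 -c "
from h import *
rel([.5413,-.001,.1347])
rel([.5413,-.001,.1347])
m=camera_model('wrist');print(onz(m,(0,0),.09))
"
```

```text
t 12.27 tcp [ 0.5414 -0.0011  0.1535] w 0.0232 F [-0.2  0.4 -1.9] M [ 0.01 -0.04 -0.01]
jaw dir -171.38 tilt 0.01 q [ 20.6  12.7 -23.5  -0.  -53.9 -12. ]
move units [0.938 0.003 0.004]
t 12.27 tcp [ 0.5414 -0.0011  0.1535] w 0.0232 F [-0.2  0.4 -1.9] M [ 0.01 -0.04 -0.01]
jaw dir -171.38 tilt 0.01 q [ 20.6  12.7 -23.5  -0.  -53.9 -12. ]
move units [0.938 0.003 0.004]
[ 0.72797658 -0.11993629  0.09      ]
```

Emit:
{"api": "step_arm", "payload": {"steps": [[[0.15, 0, 0], 0], [[0.15, 0, 0], 0], [[0, 0, 0], 0], [[0, 0, 0], 0]]}}

```text
time_s: 12.6
tcp_pos: [0.5412, -0.0012, 0.1472]
eef_rot: [100.9, 90.0, -160.4]
contact_force: [0.0, -0.1, -2.5]
gripper_width: 0.0235
```

Emit:
{"api": "step_arm", "payload": {"steps": [[[0.2, 0, 0], 0], [[0.2, 0, 0], 0], [[0.1, 0, 0], 0], [[0.05, 0, 0], 0], [[0, 0, 0], 0], [[0, 0, 0], 0], [[0, 0, 0], 0]]}}

```text
time_s: 13.18
tcp_pos: [0.5416, -0.0011, 0.1367]
eef_rot: [-96.6, 90.0, 2.0]
contact_force: [0.3, -0.0, -1.6]
gripper_width: 0.0232
```

```bash
python3 -c "
from h import *
rel([.5555,-.095,.1347])
im=capture('wrist');cv2.imwrite('pics/w8.png',im)
m=camera_model('wrist');print(proj(m,[.5555,-.095,.09]))
"
```

```text
t 13.18 tcp [ 0.5416 -0.0011  0.1367] w 0.0232 F [ 0.3 -0.  -1.6] M [ 0.04 -0.04 -0.03]
jaw dir -171.38 tilt 0.01 q [ 20.6  13.7 -24.6   0.  -51.7 -12. ]
move units [ 0.098  0.016 -4.748]
[[281.79309752  88.60975918]]
```

View pics/w8.png

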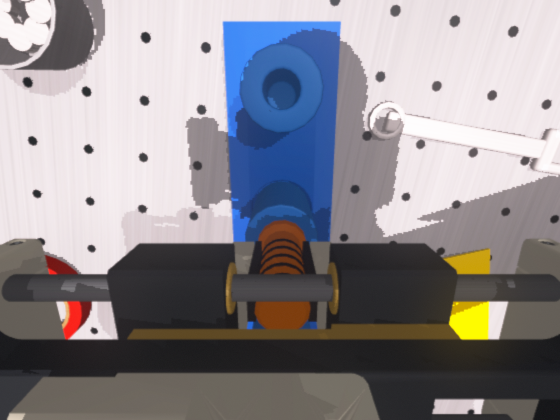

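M is through too. On to R, expected blind.

Emit:
{"api": "step_arm", "payload": {"steps": [[[-0.4, 0, 0], 0], [[-0.8, 0, 0], 0], [[-0.8, 0, 0], 0], [[-0.8, 0, 0], 0], [[-0.8, 0, 0], 0], [[-0.8, 0, 0], 0], [[-0.3, 0, 0], 0], [[0, 0, 0], 0], [[0, 0, -0.4], 0], [[0, 0, -0.8], 0], [[0, 0, -0.9], 0], [[0, 0, -0.9], 0], [[0, 0, -0.9], 0], [[0, 0, -0.6], 0], [[0, 0, -0.25], 0], [[0, 0, 0], 0], [[0, 0, 0], 0], [[0, 0, 0], 0]]}}

```text
time_s: 14.73
tcp_pos: [0.5556, -0.0945, 0.2304]
eef_rot: [57.1, 90.0, 155.7]
contact_force: [-0.4, -0.1, -0.7]
gripper_width: 0.0235
```

Emit:
{"api": "step_arm", "payload": {"steps": [[[0.3, 0, 0], 0], [[0.5, 0, 0], 0], [[0.5, 0, 0], 0], [[0.5, 0, 0], 0], [[0.5, 0, 0], 0], [[0.5, 0, 0], 0], [[0.4, 0, 0], 0], [[0.1, 0, 0], 0], [[0, 0, 0], 0], [[0, 0, 0], 0]]}}

```text
time_s: 15.57
tcp_pos: [0.5559, -0.0951, 0.1647]
eef_rot: [-167.9, 90.0, -69.3]
contact_force: [-0.4, 0.3, -1.0]
gripper_width: 0.0234
```

Emit:
{"api": "step_arm", "payload": {"steps": [[[0.1, 0, 0], 0], [[0.1, 0, 0], 0], [[0, 0, 0], 0], [[0, 0, 0], 0]]}}

```text
time_s: 15.9
tcp_pos: [0.5557, -0.095, 0.1607]
eef_rot: [-87.6, 90.0, 11.0]
contact_force: [-0.2, -0.6, -1.3]
gripper_width: 0.0236
```

Emit:
{"api": "step_arm", "payload": {"steps": [[[0.1, 0, 0], 0], [[0, 0, 0], 0], [[0.05, 0, 0], 0], [[0, 0, 0], 0]]}}

```text
time_s: 16.23
tcp_pos: [0.5558, -0.095, 0.1575]
eef_rot: [-134.9, 90.0, -36.3]
contact_force: [-0.3, 0.9, -1.7]
gripper_width: 0.023
```

Emit:
{"api": "step_arm", "payload": {"steps": [[[0.05, 0, 0], 0], [[0, 0, 0], 0], [[0, 0, 0], 0]]}}

```text
time_s: 16.48
tcp_pos: [0.556, -0.0951, 0.1573]
eef_rot: [-121.8, 90.0, -23.2]
contact_force: [-1.1, 0.2, 4.4]
gripper_width: 0.0232
```

Emit:
{"api": "step_arm", "payload": {"steps": [[[-0.3, 0, 0], 0], [[-0.8, 0, 0], 0], [[-0.8, 0, 0], 0], [[-0.8, 0, 0], 0], [[-0.8, 0, 0], 0], [[-0.3, 0, 0], 0], [[0, 0, 0], 0], [[0, 0, 0.4], 0], [[0, -0.1, 0.9], 0], [[0, -0.1, 0.95], 0], [[0, -0.1, 0.95], 0], [[0, -0.1, 0.95], 0], [[0, -0.1, 0.95], 0], [[0, -0.1, 0.95], 0], [[0, -0.1, 0.95], 0], [[0, -0.1, 0.95], 0], [[0, -0.1, 0.95], 0], [[0, -0.1, 0.95], 0], [[0, 0, 0.5], 0], [[0, 0, 0], 0]]}}

```text
time_s: 18.15
tcp_pos: [0.5436, 0.1144, 0.2312]
eef_rot: [96.3, 89.9, -165.0]
contact_force: [0.1, -0.7, -2.2]
gripper_width: 0.0232
```

```bash
python3 -c "
from h import *
rel([.5169,.3968,.232])
"
```

```text
t 18.15 tcp [0.5436 0.1144 0.2312] w 0.0232 F [ 0.1 -0.7 -2.2] M [0.03 0.   0.06]
jaw dir -171.28 tilt 0.11 q [ 32.1  10.  -15.7  -0.  -64.4 -23.3]
move units [-0.042 -0.821 14.157]
```

Emit:
{"api": "step_arm", "payload": {"steps": [[[0, -0.05, 0.5], 0], [[0, -0.05, 0.9], 0], [[0, -0.05, 0.95], 0], [[0, -0.05, 0.95], 0], [[0, -0.05, 0.95], 0], [[0, -0.05, 0.95], 0], [[0, -0.05, 0.95], 0], [[0, -0.05, 0.95], 0], [[0, -0.05, 0.95], 0], [[0, -0.05, 0.95], 0], [[0, -0.05, 0.95], 0], [[0, -0.05, 0.95], 0], [[0, -0.05, 0.95], 0], [[0, -0.05, 0.95], 0], [[0, -0.05, 0.9], 0], [[0, -0.05, 0.4], 0], [[0, 0, 0], 0], [[0, 0, 0], 0], [[0, 0, 0], 0]]}}

```text
time_s: 19.73
tcp_pos: [0.5179, 0.3935, 0.2324]
eef_rot: [137.2, 90.0, -124.2]
contact_force: [0.4, -0.1, -0.9]
gripper_width: 0.0233
```

```bash
python3 -c "
from h import *
rel([.5169,.3968,.232])
im=capture('wrist');cv2.imwrite('pics/w9.png',im)
rel([.5169,.3968,.1266])
"
```

```text
t 19.73 tcp [0.5179 0.3935 0.2324] w 0.0233 F [ 0.4 -0.1 -0.9] M [ 0.08 -0.   -0.03]
jaw dir -171.39 tilt 0.03 q [ 54.4  18.7  -3.7   0.  -67.6 -45.8]
move units [0.021 0.027 0.171]
t 19.78 tcp [0.518  0.3933 0.2326] w 0.0233 F [ 0.  -0.  -2.2] M [ 0.02 -0.04  0.02]
jaw dir -171.4 tilt 0.02 q [ 54.4  18.7  -3.7   0.  -67.6 -45.8]
move units [5.298 0.028 0.183]
```

View pics/w9.png

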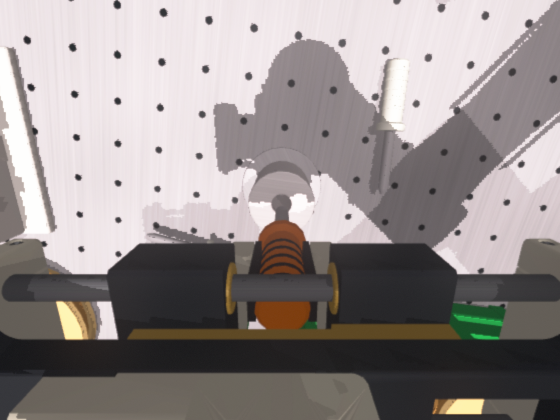

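Emit:
{"api": "step_arm", "payload": {"steps": [[[0, 0.03, 0.18], 0], [[0.3, 0, 0], 0], [[0.5, 0, 0], 0], [[0.5, 0, 0], 0], [[0.5, 0, 0], 0], [[0.3, 0, 0], 0], [[0, 0, 0], 0], [[0, 0, 0], 0]]}}

```text
time_s: 20.45
tcp_pos: [0.5168, 0.3971, 0.1898]
eef_rot: [141.3, 89.9, -120.1]
contact_force: [-0.2, 0.3, -1.0]
gripper_width: 0.0232
```

Emit:
{"api": "step_arm", "payload": {"steps": [[[0.3, 0, 0], 0], [[0.5, 0, 0], 0], [[0.5, 0, 0], 0], [[0.5, 0, 0], 0], [[0.5, 0, 0], 0], [[0.4, 0, 0], 0], [[0.2, 0, 0], 0], [[0, 0, 0], 0], [[0, 0, 0], 0]]}}

```text
time_s: 21.2
tcp_pos: [0.5169, 0.3974, 0.1324]
eef_rot: [161.2, 90.0, -100.1]
contact_force: [1.0, -0.3, -1.1]
gripper_width: 0.0234
```

```bash
python3 -c "
from h import *
rel([.5169,.3968,.1266])
"
```

```text
t 21.2 tcp [0.5169 0.3974 0.1324] w 0.0234 F [ 1.  -0.3 -1.1] M [ 0.08 -0.09 -0.02]
jaw dir -171.37 tilt 0.02 q [ 54.7  23.4 -10.6   0.  -56.  -46. ]
move units [ 0.289  0.005 -0.027]
```

Emit:
{"api": "step_arm", "payload": {"steps": [[[0.15, 0, 0], 0], [[0.1, 0, 0], 0], [[0.05, 0, 0], 0], [[0, 0, 0], 0], [[0, 0, 0], 0]]}}

```text
time_s: 21.62
tcp_pos: [0.5169, 0.3974, 0.1267]
eef_rot: [-47.5, 90.0, 51.1]
contact_force: [0.2, 0.1, -2.5]
gripper_width: 0.023
```

Emit:
{"api": "step_arm", "payload": {"steps": [[[0, 0, 0], 0], [[0, 0, 0], 0], [[0, 0, 0], 0], [[0, 0, 0], 0], [[0, 0, 0], 0], [[0, 0, 0], 0], [[0, 0, 0], 0], [[0, 0, 0], 0]], "fingers": 0}}

```text
time_s: 22.28
tcp_pos: [0.5169, 0.3973, 0.1266]
eef_rot: [-56.6, 90.0, 42.1]
contact_force: [-0.2, 0.7, 0.6]
gripper_width: 0.0712
```

```bash
python3 -c "
from h import *
rel([.5169,.3968,.232])
im=capture('wrist');cv2.imwrite('pics/w10.png',im)
"
```

```text
t 22.28 tcp [0.5169 0.3973 0.1266] w 0.0712 F [-0.2  0.7  0.6] M [ 0.07 -0.02  0.01]
jaw dir -171.38 tilt 0.0 q [ 54.7  23.7 -11.    0.  -55.3 -46. ]
move units [-5.271e+00  2.000e-03 -2.700e-02]
```

View pics/w10.png

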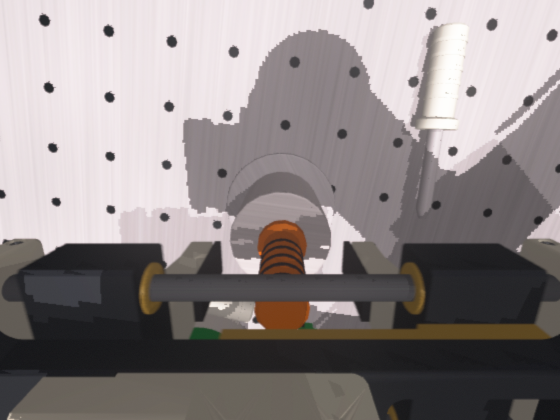

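Emit:
{"api": "step_arm", "payload": {"steps": [[[-0.3, 0, 0], 0], [[-0.8, 0, 0], 0], [[-0.9, 0, 0], 0], [[-0.9, 0, 0], 0], [[-0.9, 0, 0], 0], [[-0.6, 0, 0], 0], [[0, 0, -0.5], 0], [[0, 0.07, -0.9], 0], [[0, 0.07, -0.95], 0], [[0, 0.07, -0.95], 0], [[0, 0.07, -0.95], 0], [[0, 0.07, -0.95], 0], [[0, 0.07, -0.95], 0], [[0, 0.07, -0.95], 0], [[0, 0.07, -0.95], 0], [[0, 0.07, -0.95], 0], [[0, 0.07, -0.95], 0], [[0, 0.07, -0.95], 0], [[0, 0.07, -0.95], 0], [[0, 0.07, -0.95], 0]]}}

```text
time_s: 24.0
tcp_pos: [0.537, 0.1393, 0.2146]
eef_rot: [-64.8, 90.0, 33.8]
contact_force: [0.2, 0.2, 0.6]
gripper_width: 0.0875
```

Emit:
{"api": "step_arm", "payload": {"steps": [[[0, 0.07, -0.95], 0], [[0, 0.07, -0.95], 0], [[0, 0.07, -0.95], 0], [[0, 0.07, -0.95], 0], [[0, 0.07, -0.95], 0], [[0, 0.07, -0.95], 0], [[0, 0.07, -0.95], 0], [[0, 0.07, -0.95], 0], [[0, 0.07, -0.95], 0], [[0, 0.07, -0.95], 0], [[0, 0.07, -0.9], 0], [[0, 0, -0.4], 0], [[0, 0, 0], 0], [[0, 0, 0], 0], [[0, 0, 0], 0]]}}

```text
time_s: 25.25
tcp_pos: [0.5541, -0.0744, 0.2145]
eef_rot: [-13.5, 90.0, 85.1]
contact_force: [-0.0, -0.5, -1.2]
gripper_width: 0.0875
```

```bash
python3 -c "
from h import *
rel([.5557,-.0951,.070])
im=capture('wrist');cv2.imwrite('pics/w11.png',im)
m=camera_model('wrist');print(proj(m,[.5557,-.0951,.09]))
a=capture('scene')
cv2.imwrite('pics/s11.png',cv2.resize(a[150:330,180:440],None,fx=3,fy=3))
"
```

```text
t 25.25 tcp [ 0.5541 -0.0744  0.2145] w 0.0875 F [-0.  -0.5 -1.2] M [ 0.11 -0.08  0.03]
jaw dir -171.39 tilt 0.01 q [ 12.4  11.  -16.7  -0.  -62.3  -3.8]
move units [ 7.227  0.078 -1.037]
[[283.2292278  184.71039009]]
```

View pics/w11.png

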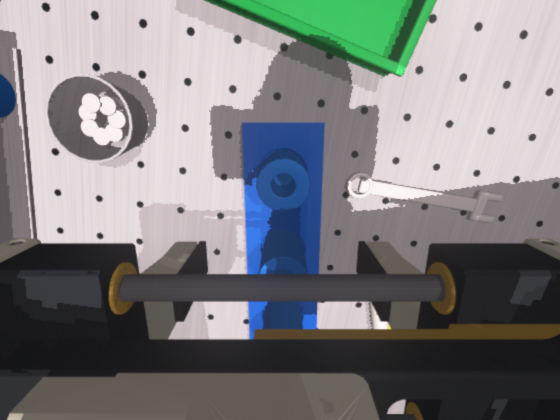

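View pics/s11.png

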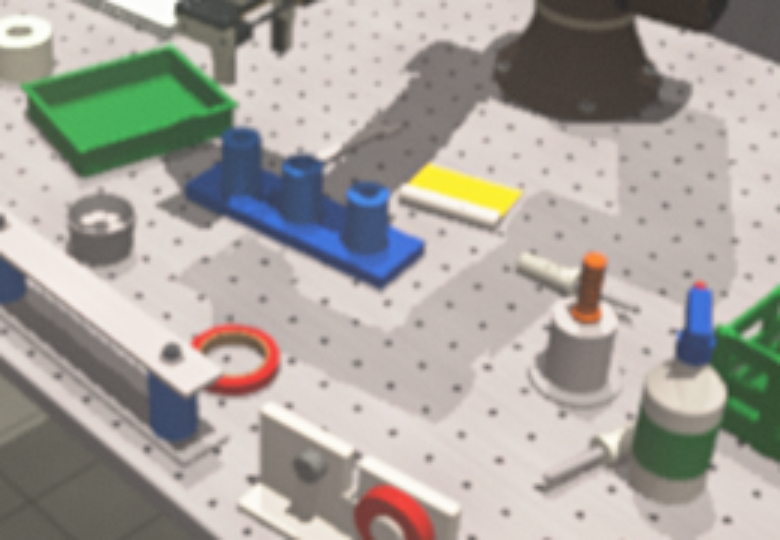

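Emit:
{"api": "step_arm", "payload": {"steps": [[[0, 0.08, -0.64], 0], [[0, 0, -0.4], 0], [[0.5, 0, 0], 0], [[0.9, 0, 0], 0], [[0.9, 0, 0], 0], [[0.9, 0, 0], 0], [[0.9, 0, 0], 0], [[0.6, 0, 0], 0], [[0, 0, 0], 0], [[0, 0, 0], 0]]}}

```text
time_s: 26.18
tcp_pos: [0.5554, -0.0953, 0.1197]
eef_rot: [93.3, 89.9, -168.1]
contact_force: [1.4, -0.0, 1.0]
gripper_width: 0.0877
```

```bash
python3 -c "
from h import *
rel([.5557,-.0951,.070])
"
```

```text
t 26.18 tcp [ 0.5554 -0.0953  0.1197] w 0.0877 F [ 1.4 -0.   1. ] M [ 0.12 -0.11  0.01]
jaw dir -171.38 tilt 0.12 q [ 10.2  16.8 -22.9   0.  -50.4  -1.5]
move units [ 2.485 -0.019  0.008]
```

Emit:
{"api": "step_arm", "payload": {"steps": [[[0.5, 0, 0], 0], [[0.7, 0, 0], 0], [[0.7, 0, 0], 0], [[0.4, 0, 0], 0], [[0.15, 0, 0], 0], [[0, 0, 0], 0], [[0, 0, 0], 0]]}}

```text
time_s: 26.77
tcp_pos: [0.5564, -0.0952, 0.0721]
eef_rot: [-107.2, 90.0, -8.5]
contact_force: [-0.6, -0.2, 0.6]
gripper_width: 0.0876
```

Emit:
{"api": "step_arm", "payload": {"steps": [[[0, 0, 0], 0], [[0, 0, 0], 0], [[0, 0, 0], 0], [[0, 0, 0], 0], [[0, 0, 0], 0], [[0, 0, 0], 0], [[0, 0, 0], 0], [[0, 0, 0], 0], [[0, 0, 0], 0]], "fingers": 1, "grip_force": 30}}

```text
time_s: 27.52
tcp_pos: [0.556, -0.0952, 0.0716]
eef_rot: [-109.8, 90.0, -11.1]
contact_force: [0.2, -0.2, 1.5]
gripper_width: 0.0498
```

```bash
python3 -c "
from h import *
rel([.549,-.324,.15])
"
```

```text
t 27.52 tcp [ 0.556  -0.0952  0.0716] w 0.0498 F [ 0.2 -0.2  1.5] M [ 0.16 -0.06  0.03]
jaw dir -171.37 tilt 0.01 q [ 10.2  20.2 -25.7   0.  -44.1  -1.5]
move units [ -3.918   2.064 -11.26 ]
```

Emit:
{"api": "step_arm", "payload": {"steps": [[[-0.2, 0, 0], 0], [[-0.5, 0, 0], 0], [[-0.7, 0, 0], 0], [[-0.8, 0, 0], 0], [[-0.8, 0, 0], 0], [[-0.7, 0, 0], 0], [[-0.3, 0, 0], 0], [[0, 0, 0], 0], [[0, 0, 0], 0]]}}

```text
time_s: 28.27
tcp_pos: [0.5558, -0.0951, 0.1516]
eef_rot: [-51.1, 90.0, 47.5]
contact_force: [-0.7, 0.5, -2.2]
gripper_width: 0.0496
```

Emit:
{"api": "step_arm", "payload": {"steps": [[[0, 0.1, -0.4], 0], [[0, 0.15, -0.8], 0], [[0, 0.16, -0.9], 0], [[0, 0.16, -0.9], 0], [[0, 0.16, -0.9], 0], [[0, 0.16, -0.9], 0], [[0, 0.16, -0.9], 0], [[0, 0.16, -0.9], 0], [[0, 0.16, -0.9], 0], [[0, 0.16, -0.9], 0], [[0, 0.16, -0.9], 0], [[0, 0.16, -0.9], 0], [[0, 0.16, -0.7], 0], [[0, 0.05, -0.36], 0], [[0, 0, 0], 0], [[0, 0, 0], 0], [[0, 0, 0], 0]]}}

```text
time_s: 29.68
tcp_pos: [0.5488, -0.3234, 0.1513]
eef_rot: [43.5, 90.0, 142.1]
contact_force: [-0.9, -0.2, -1.5]
gripper_width: 0.0501
```

```bash
python3 -c "
from h import *
rel([.549,-.324,.0666])
im=capture('wrist');cv2.imwrite('pics/w12.png',im)
a=capture('scene')
cv2.imwrite('pics/s12.png',cv2.resize(a[120:320,160:360],None,fx=3,fy=3))
a=capture('top')
cv2.imwrite('pics/t12.png',cv2.resize(a[180:290,230:430],None,fx=4,fy=4))
"
```

```text
t 29.68 tcp [ 0.5488 -0.3234  0.1513] w 0.0501 F [-0.9 -0.2 -1.5] M [ 0.1  -0.07  0.  ]
jaw dir -171.37 tilt 0.03 q [-13.   21.1 -11.4  -0.  -57.5  21.6]
move units [ 4.235 -0.005 -0.034]
```

View pics/w12.png

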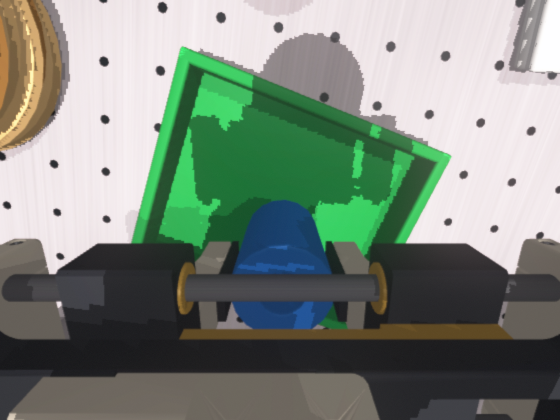

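View pics/s12.png

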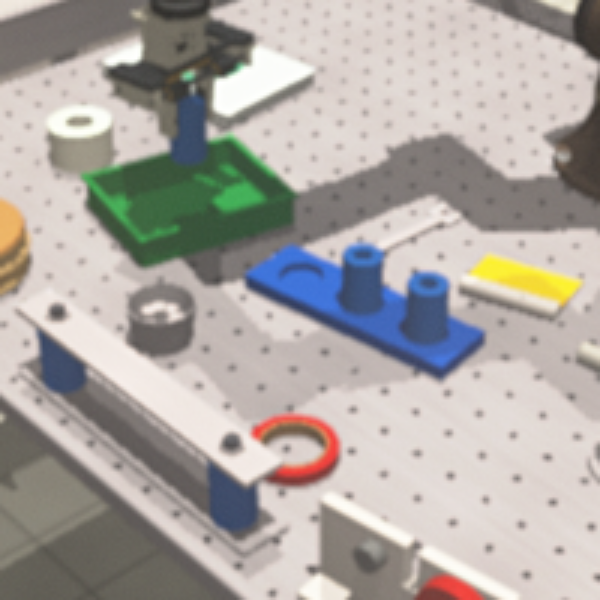

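Held upright above the tray. Lower.

Emit:
{"api": "step_arm", "payload": {"steps": [[[0.4, 0, 0], 0], [[0.6, 0, 0], 0], [[0.7, 0, 0], 0], [[0.7, 0, 0], 0], [[0.6, 0, 0], 0], [[0.5, 0, 0], 0], [[0.3, 0, 0], 0], [[0.15, 0, 0], 0], [[0, 0, 0], 0], [[0, 0, 0], 0], [[0, 0, 0], 0]]}}

```text
time_s: 30.75
tcp_pos: [0.5495, -0.3242, 0.0733]
eef_rot: [-118.6, 89.9, -20.0]
contact_force: [-0.7, -0.2, -1.0]
gripper_width: 0.0497
```

Emit:
{"api": "step_arm", "payload": {"steps": [[[0.08, 0, 0], 0], [[0.08, 0, 0], 0], [[0, 0, 0], 0], [[0, 0, 0], 0]]}}

```text
time_s: 31.08
tcp_pos: [0.5489, -0.324, 0.0694]
eef_rot: [-113.0, 90.0, -14.3]
contact_force: [0.0, -0.9, -2.3]
gripper_width: 0.0498
```

Emit:
{"api": "step_arm", "payload": {"steps": [[[0.07, 0, 0], 0], [[0.05, 0, 0], 0], [[0, 0, 0], 0], [[0, 0, 0], 0]]}}

```text
time_s: 31.42
tcp_pos: [0.5489, -0.324, 0.0669]
eef_rot: [77.3, 90.0, 175.9]
contact_force: [0.0, 0.4, -2.6]
gripper_width: 0.0496
```

Emit:
{"api": "step_arm", "payload": {"steps": [[[0.03, 0, 0], 0], [[0, 0, 0], 0], [[0, 0, 0], 0]]}}

```text
time_s: 31.67
tcp_pos: [0.549, -0.3241, 0.0667]
eef_rot: [-140.9, 90.0, -42.3]
contact_force: [-0.6, 0.7, 1.0]
gripper_width: 0.0499
```

Contact (about +3 N). Release.

Emit:
{"api": "step_arm", "payload": {"steps": [[[0, 0, 0], 0], [[0, 0, 0], 0], [[0, 0, 0], 0], [[0, 0, 0], 0], [[0, 0, 0], 0], [[0, 0, 0], 0], [[0, 0, 0], 0], [[0, 0, 0], 0], [[0, 0, 0], 0]], "fingers": 0}}

```text
time_s: 32.42
tcp_pos: [0.549, -0.324, 0.0663]
eef_rot: [-84.0, 90.0, 14.6]
contact_force: [-0.9, 0.4, 0.8]
gripper_width: 0.0877
```

Emit:
{"api": "step_arm", "payload": {"steps": [[[-0.3, 0, 0], 0], [[-0.6, 0, 0], 0], [[-0.9, 0, 0], 0], [[-0.9, 0, 0], 0], [[-0.9, 0, 0], 0], [[-0.9, 0, 0], 0], [[-0.9, 0, 0], 0], [[-0.6, 0, 0], 0], [[0, 0, 0.8], 0], [[0, 0, 0.8], 0], [[0, 0, 0.8], 0], [[0, 0, 0.8], 0], [[0, 0, 0.8], 0], [[0, 0, 0], 0], [[0, 0, 0], 0]]}}

```text
time_s: 33.67
tcp_pos: [0.5368, -0.244, 0.1867]
eef_rot: [-97.1, 90.0, 1.6]
contact_force: [0.5, -0.8, -0.6]
gripper_width: 0.0878
```

```bash
python3 -c "
from h import *
rel([.549,-.324,.0666])
im=capture('wrist');cv2.imwrite('pics/w13.png',im)
a=capture('scene')
cv2.imwrite('pics/s13.png',cv2.resize(a[120:320,160:440],None,fx=2.8,fy=2.8))
a=capture('top')
cv2.imwrite('pics/t13.png',cv2.resize(a[150:300,90:430],None,fx=2.3,fy=2.3))
"
```

```text
t 33.67 tcp [ 0.5368 -0.244   0.1867] w 0.0878 F [ 0.5 -0.8 -0.6] M [ 0.01 -0.06  0.02]
jaw dir -171.29 tilt 0.02 q [ -5.5  15.1 -15.1  -0.  -59.7  14.2]
move units [ 6.008  0.007 -4.046]
```

View pics/s13.png

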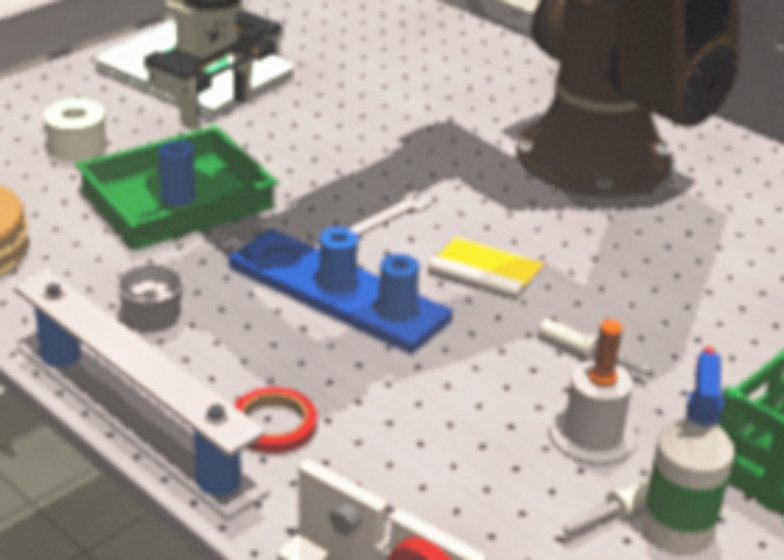

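View pics/t13.png

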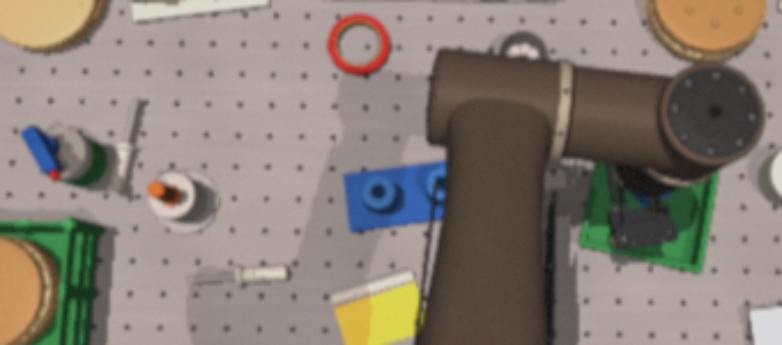

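```bash
python3 -c "
from plant import *
print(close_job())"
```

```text
the job is handed in; nothing more can be done
None
```

I probed all three spacers, put the pin back in its stand and set the one blind spacer upright in the green tray. The job was handed in at about 34 s of the 72 s limit. I got no verdict back.

- **Probing:** I worked from the stand (+y) end.

| Spacer | Tip height reached | Result |
|---|---|---|
| Left | About 18 mm above the table, no resistance | Through-bored |
| Middle | About 19 mm above the table, no resistance | Through-bored |
| Right | Stopped at about 40 mm with a 6 N rise in force | Blind |

- **Pin:** I released it at the same gripper height at which I had picked it up (126.6 mm). The last pictures show it upright with its flange on the post.
- **Blind spacer:** I lowered it to about the middle of the tray until I felt floor contact of about 3 N, then let go. The last scene picture shows it standing upright there, with the gripper clear of everything.
- **Other spacers and bystanders:** The left and middle spacers still stand in their places. I re-measured only the spray bottle, and it had not moved. The others looked in place, but in the last overhead picture the arm hid part of the row and the tray.

**One thing went wrong:** the two white look-alike pins, which seemed to be balanced on their tips near the stand, were lying down after the gripper first lowered onto the orange pin. One lies beside the spray bottle. I saw no contact force when I read it after the descent, and the measured clearances suggested no contact. I still can't rule out having touched them. They aren't named in the judging criteria, and I left them lying.

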